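# Load the full tin into the paint shaker

### The job

Three rectangular paint tins on the bench look alike, but one is full, one half full and one almost empty: find out by lifting which is which. Stand the full one in the shaker's cradle, seated fully down, flat and square, stand the almost empty one upright in the shallow returns tray, and leave the half-full one standing upright where it was (put it back there if you lift it). Set the tins down, do not drop or tip them, and leave the round can, the bowl, the tall bottle and the brush jar where they are.

Things in the scene. Friction and masses are not known exactly. Their poses are not given: they have to be found in the camera images.
- tin_a: one of three look-alike closed upright metal tins, 64 (its x) x 44 (its y) x 85 mm high, black screw cap 24 mm across, 10 mm high, on top, 14 mm off centre towards +x. Origin: centre of underside, z up. One is full (0.51-0.61 kg in all), one half full (0.25-0.31), one almost empty (0.08); which is which changes and cannot be seen. Grip across the 44 mm, 64 mm above the underside.
- tin_b: one of three look-alike closed upright metal tins, 64 (its x) x 44 (its y) x 85 mm high, black screw cap 24 mm across, 10 mm high, on top, 14 mm off centre towards +x. Origin: centre of underside, z up. One is full (0.51-0.61 kg in all), one half full (0.25-0.31), one almost empty (0.08); which is which changes and cannot be seen. Grip across the 44 mm, 64 mm above the underside.
- tin_c: one of three look-alike closed upright metal tins, 64 (its x) x 44 (its y) x 85 mm high, black screw cap 24 mm across, 10 mm high, on top, 14 mm off centre towards +x. Origin: centre of underside, z up. One is full (0.51-0.61 kg in all), one half full (0.25-0.31), one almost empty (0.08); which is which changes and cannot be seen. Grip across the 44 mm, 64 mm above the underside.
- shaker: paint shaker, fixed to the bench: low grey base 130 mm (its x) by 110 mm (its y), top face 35 mm above the bench, with a dark rectangular sheet-metal cradle in the middle of the top. Origin: centre of its underside, on the bench.
- cradle (a point): centre of the cradle's floor, 39 mm above the bench; x along its long side, y short side, z up. The pocket is 69 by 49 mm inside (2.5 mm to spare each side of a tin), 16 mm deep, walls 3 mm thick, with a lip above flared outwards about 23 degrees from upright to guide a tin in; lip top 68 mm above the bench. A tin fits either way round, its x along the cradle's x.
- tray: shallow open sheet-metal returns tray, fixed to the bench: 130 mm (its x) by 110 mm (its y), walls 22 mm high and 3 mm thick. Origin: centre of its underside, on the bench. Shaker and tray may change sides.
- tray_in (a point): centre of the tray's inner floor, 3 mm above the bench; axes as the tray's
- can: bystander: round paint can with a paper label, 82 mm across, 105 mm high, loose. Origin: centre of its underside
- bowl: bystander: terracotta mixing bowl, 104 mm across the rim, 50 mm high, loose. Origin: centre of its underside
- thinner: bystander: tall white bottle of thinner with a black cap, 56 mm across, 190 mm high, loose. Origin: centre of its underside
- brush_jar: bystander: white jar, 64 mm across, 85 mm high, with three brushes standing in it up to about 200 mm above the bench, loose. Origin: centre of its underside
There are look-alikes about, which are no part of the job. What is shaped like the tin_a but green is not meant. Leave any blue or red look-alike of the tray alone.

How it is judged:
At the end, for the whole second after the job is handed in: Heaviest tin in the cradle: underside within 3 mm of its floor, centre within 6 mm, square within 0.12 rad, upright. Lightest upright on the tray floor, inside its walls. The third upright on the bench within 40 mm of its start. All released, at rest (((horizontal distance between tin_a and cradle below 0.006 m and z of tin_a in the frame of cradle between -0.003 and 0.003 m and angle between the x axis of tin_a and the x axis of cradle, either way round below 0.12 rad and angle between tin_a's own z axis and vertical below 0.06 rad and contact force between tin_a and shaker above 4 N) or (horizontal distance between tin_b and cradle below 0.006 m and z of tin_b in the frame of cradle between -0.003 and 0.003 m and angle between the x axis of tin_b and the x axis of cradle, either way round below 0.12 rad and angle between tin_b's own z axis and vertical below 0.06 rad and contact force between tin_b and shaker above 4 N) or (horizontal distance between tin_c and cradle below 0.006 m and z of tin_c in the frame of cradle between -0.003 and 0.003 m and angle between the x axis of tin_c and the x axis of cradle, either way round below 0.12 rad and angle between tin_c's own z axis and vertical below 0.06 rad and contact force between tin_c and shaker above 4 N)) and ((x of tin_a in the frame of tray_in between -0.062 and 0.062 m and y of tin_a in the frame of tray_in between -0.052 and 0.052 m and z of tin_a in the frame of tray_in between -0.004 and 0.004 m and angle between tin_a's own z axis and vertical below 0.08 rad and contact force between tin_a and tray between 0.2 and 1.6 N) or (x of tin_b in the frame of tray_in between -0.062 and 0.062 m and y of tin_b in the frame of tray_in between -0.052 and 0.052 m and z of tin_b in the frame of tray_in between -0.004 and 0.004 m and angle between tin_b's own z axis and vertical below 0.08 rad and contact force between tin_b and tray between 0.2 and 1.6 N) or (x of tin_c in the frame of tray_in between -0.062 and 0.062 m and y of tin_c in the frame of tray_in between -0.052 and 0.052 m and z of tin_c in the frame of tray_in between -0.004 and 0.004 m and angle between tin_c's own z axis and vertical below 0.08 rad and contact force between tin_c and tray between 0.2 and 1.6 N)) and ((distance of tin_a from where it was at the start of the episode below 0.04 m and angle between tin_a's own z axis and vertical below 0.08 rad and height (world z) of tin_a below 0.006 m) or (distance of tin_b from where it was at the start of the episode below 0.04 m and angle between tin_b's own z axis and vertical below 0.08 rad and height (world z) of tin_b below 0.006 m) or (distance of tin_c from where it was at the start of the episode below 0.04 m and angle between tin_c's own z axis and vertical below 0.08 rad and height (world z) of tin_c below 0.006 m)) and linear speed of each of tin_a, tin_b, tin_c below 0.02 m/s and contact force between each of tin_a, tin_b, tin_c and the fingers below 0.1 N); the robot touches nothing.
It fails at once if a paint tin tips over (angle between any of tin_a, tin_b, tin_c's own z axis and vertical above 0.7 rad).
It fails at once if a paint tin is dropped or thrown (moves faster than 0.7 m/s with no finger on it) ((linear speed of tin_a above 0.7 m/s and contact force between tin_a and the fingers below 0.05 N) or (linear speed of tin_b above 0.7 m/s and contact force between tin_b and the fingers below 0.05 N) or (linear speed of tin_c above 0.7 m/s and contact force between tin_c and the fingers below 0.05 N)).
It fails at once if the round can, the bowl, the tall bottle or the brush jar is pushed more than 30 mm or tipped (distance of any of can, bowl, thinner, brush_jar from where it was at the start of the episode above 0.03 m or angle between any of can, bowl, thinner, brush_jar's own z axis and vertical above 0.3 rad).
It also fails if it takes over 72 s, if anything falls off the work surface, if the arm or the gripper's body presses on something with over 40 N, if the wrist force passes 120 N, or if a joint passes its speed limit or range.

### The arm

A 6-joint arm with a two-finger parallel gripper is mounted at the origin on the work surface. World frame = base frame: x ahead of the robot, y to its left, z up, the work surface at z = 0. Lengths are in m, angles in rad, forces in N, time in s.
With the tool pointing down it reaches from about 0.425 to 0.95 m from the base axis. Payload 3.5 kg.
Tool frame: the origin (TCP) lies between the finger pads; the fingertips stand 14 mm ahead of it and the grasp point (between the pads) lies 5 mm behind it (ctrl.tip_extent is the distance from the TCP to the fingertips, in m); x points along the fingers, z is the direction in which the jaws open and shut, and the axes are right-handed (so a half turn about x gives the same grasp; the last joint's range is limited). The gripper opens to 85 mm and grips with 20 to 120 N. Pads are 22 mm wide; open, the fingers measure 114 mm over their backs; the gripper's body (76 mm by 85 mm) begins 54 mm behind the grasp point. The pads swing forward as they close: fully open they stand 13 mm farther back than shut.
Start: joints at [-1.429, 0.286, 1.577, -0, 1.279, -0.15], TCP at [0.194, -0.646, 0.245] pointing down, gripper open.
Joint ranges: [-2.77, 2.77], [-0.9, 2.22], [0.21, 2.48], [-1.53, 4.67], [0.24, 2.81], [-2.84, 2.84]. Speed limits (rad/s): [2.79, 2.79, 3.14, 3.14, 3.14, 3.14].

### API

Orientations are given as a unit quaternion [x, y, z, w].
In Python, from plant import ctrl gives the robot as it stands.
- The arm moves only by the tool move_arm, never from a script. Its argument "commands" is one flat list of numbers, 4 for each row, row after row: the shift along the tool's x, y, z in units of 25 mm (1.0 is 25 mm), then the turn about the tool's x in units of 5 degrees (1.0 is 5 degrees). A call has 1 to 20 rows; each row shifts and turns the commanded pose from where the row before left it, along the tool's axes as they then stand; what a row does not reach is not made up. A row lasts 1/8 s, in which the tool goes at most 62.5 mm and 10.7 degrees, less where a joint would pass 70% of its speed; a pose out of reach is approached as far as the arm can. A call is refused whole if a number of a shift passes 1 or a number of a turn 1, either way. A call with a gripper value outside its range is refused whole. "jaw" is the finger opening in mm, from 0 to 85.4, set as the call begins (left out, the last holds). The fingers move at their own pace and stop on an object; "force" is the grip in N (left out, the last holds). Time passes only in rows, so rows that do not move let the fingers close. It gives the time, the measured TCP pose, the force and the opening at its end, in the units of the state.
- ctrl.get_state(): the state, without advancing time (a new reading comes with each control period).
- ctrl.read_camera(name): name is "scene" or "top" or "wrist"; returns the picture (420x560x3 uint8, red, green, blue); there is no depth.
- ctrl.get_calibration(name): a dict with "camera_matrix" (3x3 intrinsics, pixels), "camera_from_world" (4x4, takes a point from world to camera coordinates); the wrist camera has in their place "mount" (4x4, takes a point from camera to tool coordinates, whose origin is the TCP and whose axes are the tool frame's). Camera axes: x right, y down, z forward; pixel columns grow to the right and rows downward; lengths in m; the calibration is good to about 2 mm. A picture is of the moment at which its call begins: read the wrist's pose just before it. get_calibration takes no time and is no camera call.
- ctrl.sign_off(): hands the job in, once; it reports no verdict.
The state is a dict: "time": time; "qpos": joint angles; "dq": joint speeds; "joint_efforts": joint torques, N m; "eef_pos": TCP position; "tcp_rot": TCP orientation; "contact_force": force on the tool from outside, world axes, zero at the start; "wrist_torque": the same for the moment, N m; "opening": opening from 0.0 (shut) to 1.0 (fully open).
Only numpy, scipy, OpenCV 4.12 (cv2) and the standard library are available. Lean on these libraries where they do the work, as an engineer would, in place of code of your own. Each camera call takes 0.05 s, during which the arm holds its last target.

## Working session

There is one attempt and no reset: what is moved stays moved. The work goes in short steps, Python scripts to look and compute and a tool call to move; the robot and the scene stay as the last step left them, time stands still between calls to the robot, and variables do not carry over. Pictures are saved under pics/ and viewed, and the job is handed in when it is done.

Besides the shell and the picture viewer there is one more tool, called after "Emit:" as a command line: name --argument value ..., lists and objects as JSON in quotes. move_arm: Moves the arm, as the interface text tells. Its arguments: {"type":"object","properties":{"commands":{"type":"array"},"jaw":{"type":"number"},"force":{"type":"number"}},"required":["commands"]}

```bash
mkdir -p pics; ls; python3 - <<'E'
from plant import ctrl
import cv2
s=ctrl.get_state()
print(s)
for n in ["scene","top","wrist"]:
    im=ctrl.read_camera(n); cv2.imwrite(f"pics/{n}0.png",im[:,:,::-1])
    print(n,ctrl.get_calibration(n))
E
```

```text
pics
{'time': 0.0, 'qpos': array([-1.42899855e+00,  2.87168632e-01,  1.57814880e+00, -2.94100978e-05,
        1.27861517e+00, -1.50005677e-01]), 'dq': array([-0.00092726,  0.00080372, -0.00107406, -0.00041022,  0.00021244,
       -0.00054853]), 'joint_efforts': array([-4.44952266e-04, -4.05985737e+01, -2.92627108e+01, -7.47903823e-05,
        5.93386358e-03,  9.36200962e-06]), 'eef_pos': array([ 0.19411398, -0.64584208,  0.24396044]), 'tcp_rot': array([ 0.42257296,  0.56797098, -0.42141221,  0.56679168]), 'contact_force': array([-0.22799014, -0.23741941,  0.34532358]), 'wrist_torque': array([-0.00512828,  0.03320375,  0.01885211]), 'opening': 0.9969623695986969}
scene {'camera_matrix': array([[537.88852126,   0.        , 285.76607956],
       [  0.        , 537.88852126, 213.76613777],
       [  0.        ,   0.        ,   1.        ]]), 'camera_from_world': array([[-0.67575926,  0.73691671,  0.01741231,  0.3506526 ],
       [ 0.54065529,  0.51156558, -0.66782671, -0.23287403],
       [-0.5010402 , -0.44187603, -0.74411309,  1.46187657],
       [ 0.        ,  0.        ,  0.        ,
[... 386 characters left out ...]
      [ 8.94433976e-02,  2.24048184e-02, -9.95739877e-01,
         1.22764203e+00],
       [ 0.00000000e+00,  0.00000000e+00,  0.00000000e+00,
         1.00000000e+00]])}
wrist {'camera_matrix': array([[336.7832981 ,   0.        , 278.2165758 ],
       [  0.        , 336.7832981 , 212.85241965],
       [  0.        ,   0.        ,   1.        ]]), 'mount': array([[-5.80169933e-04, -3.14604261e-01,  9.49222746e-01,
        -1.28876545e-01],
       [-5.99764170e-04, -9.49222626e-01, -3.14604588e-01,
         8.13747232e-02],
       [ 9.99999652e-01, -7.51833916e-04,  3.62022064e-04,
        -6.16233342e-05],
       [ 0.00000000e+00,  0.00000000e+00,  0.00000000e+00,
         1.00000000e+00]])}
```

View pics/top0.png

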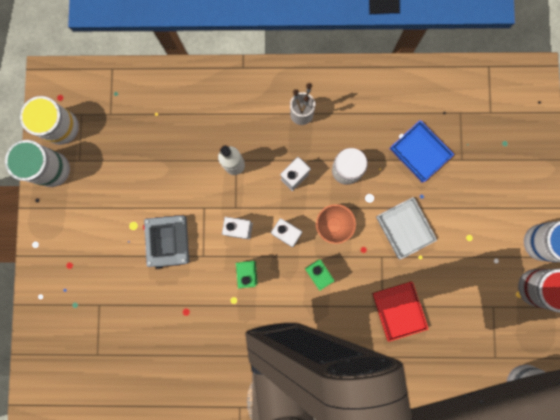

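View pics/scene0.png

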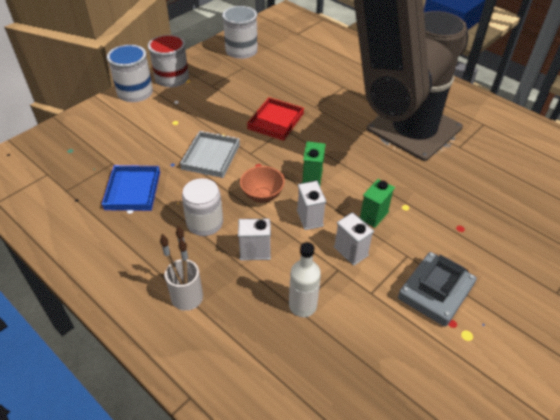

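View pics/wrist0.png

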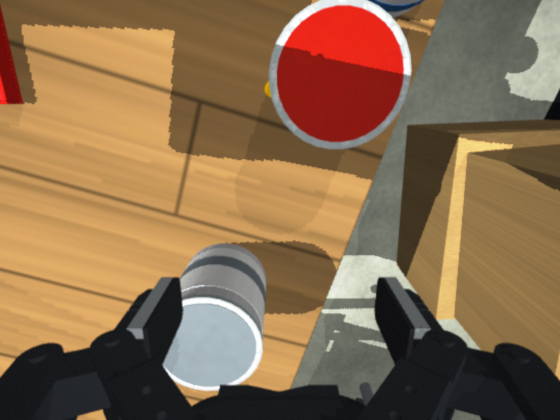

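The top view shows three white tins near (236,228), (287,232) and (296,173). The shaker is at (167,242) and the grey tray at (408,228). The can is at (350,165), the bowl at (337,223), the thinner at (230,158) and the jar at (302,108). The green tins and the red and blue trays are decoys.

```bash
cat > h.py <<'E'
import numpy as np, cv2
from plant import ctrl
from scipy.spatial.transform import Rotation as R
def ray(name,uv,z,st=None):
    c=ctrl.get_calibration(name);K=c["camera_matrix"]
    if name=="wrist":
        T=np.eye(4);T[:3,:3]=R.from_quat(st["tcp_rot"]).as_matrix();T[:3,3]=st["eef_pos"]
        W=T@c["mount"]
    else: W=np.linalg.inv(c["camera_from_world"])
    uv=np.atleast_2d(np.float64(uv));d=np.c_[uv,np.ones(len(uv))]@np.linalg.inv(K).T@W[:3,:3].T
    o=W[:3,3];z=np.broadcast_to(z,len(uv))
    return o+d*((z-o[2])/d[:,2])[:,None]
def proj(name,P,st=None):
    c=ctrl.get_calibration(name);P=np.atleast_2d(P)
    if name=="wrist":
        T=np.eye(4);T[:3,:3]=R.from_quat(st["tcp_rot"]).as_matrix();T[:3,3]=st["eef_pos"]
        M=np.linalg.inv(T@c["mount"])
    else: M=c["camera_from_world"]
    q=(P@M[:3,:3].T+M[:3,3])@c["camera_matrix"].T
    return q[:,:2]/q[:,2:]
E
python3 - <<'E'
import cv2
im=cv2.imread("pics/top0.png")
cv2.imwrite("pics/c1.png",cv2.resize(im[140:280,190:340],None,fx=5,fy=4.2*5/4.2*0.85,interpolation=cv2.INTER_CUBIC)[:600] if 0 else cv2.resize(im[145:265,205:355],None,fx=5,fy=5,interpolation=cv2.INTER_CUBIC))
a=cv2.resize(im[205:280,135:200],None,fx=6,fy=6,interpolation=cv2.INTER_CUBIC)
b=cv2.resize(im[190:265,370:445],None,fx=5.5,fy=6,interpolation=cv2.INTER_CUBIC)
cv2.imwrite("pics/c2.png",cv2.hconcat([a,b]))
E
```

```text
(no output)
```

View pics/c1.png

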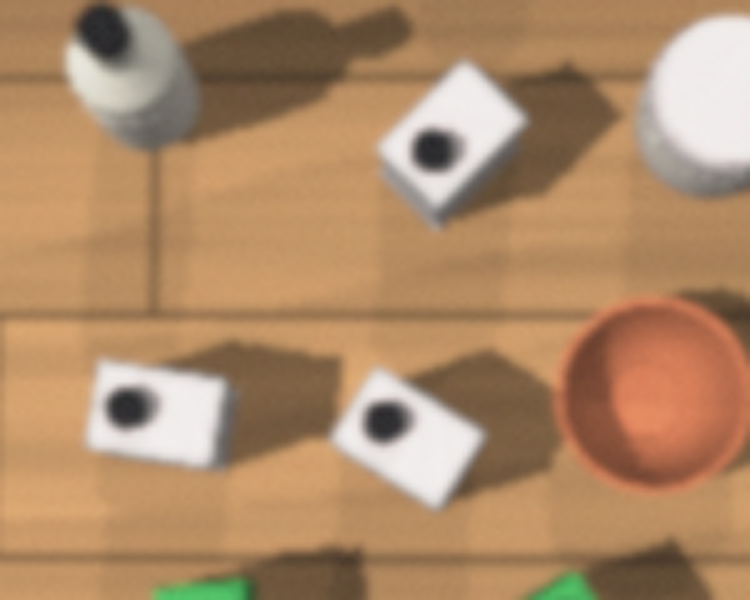

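View pics/c2.png

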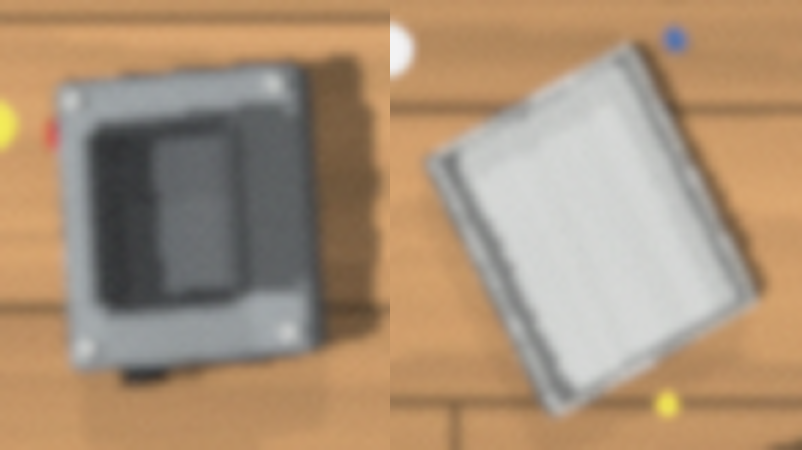

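```bash
cat > m0.py <<'E'
from h import *
im=cv2.imread("pics/top0.png");S=5
big=cv2.resize(im,None,fx=S,fy=S,interpolation=cv2.INTER_CUBIC)
def rect(mask,z,name):
    cs,_=cv2.findContours(mask,cv2.RETR_EXTERNAL,cv2.CHAIN_APPROX_NONE)
    c=max(cs,key=cv2.contourArea)[:,0]
    c=(c+.5)/S-.5
    P=ray("top",c,z)[:,:2]
    r=cv2.minAreaRect(np.float32(P*1000))
    b=cv2.boxPoints(r); e0=b[1]-b[0];e1=b[2]-b[1]
    l=e0 if np.hypot(*e0)>np.hypot(*e1) else e1
    print(name,"ctr",np.round(r[0],1),"size",np.round(r[1],1),"long dir deg",round(np.degrees(np.arctan2(l[1],l[0]))%180,1))
def roi(x0,y0,x1,y1):
    m=np.zeros(big.shape[:2],np.uint8);m[y0*S:y1*S,x0*S:x1*S]=255;return m
hsv=cv2.cvtColor(big,cv2.COLOR_BGR2HSV);H,Sa,V=cv2.split(hsv)
white=((V>185)&(Sa<45)).astype(np.uint8)*255
for n,r in dict(A=(220,212,256,245),B=(268,215,305,250),C=(278,152,313,192)).items():
    rect(white&roi(*r),.085,n)
    dk=((V<90)).astype(np.uint8)*255&roi(*r)
    cs,_=cv2.findContours(dk,cv2.RETR_EXTERNAL,cv2.CHAIN_APPROX_NONE)
    c=max(cs,key=cv2.contourArea)[:,0].mean(0);c=(c+.5)/S-.5
    print("  cap",ray("top",c,.092)[0,:2]*1000)
grey=((Sa<60)).astype(np.uint8)*255
cv2.imwrite("pics/g.png",cv2.resize(grey,(800,600)))
rect(((Sa<60)&(V>110)).astype(np.uint8)*255&roi(140,208,196,272),.035,"shaker")
rect(((Sa<60)&(V>90)).astype(np.uint8)*255&roi(375,195,438,262),.022,"tray")
# hand corners from crop c2
a=np.array([[60,88],[297,66],[320,345],[76,368]],float)/6+[135,205]
print("shaker corners",ray("top",a-.5,.035)[:,:2]*1000)
cr=np.array([[92,128],[238,115],[240,298],[108,308]],float)/6+[135,205]
print(ray("top",cr-.5,.055)[:,:2]*1000)
for n,uv,z in [("can",(350,165),.105),("bowl",(337,222),.05),("thin",(226,152),.19),("jar",(302,105),.085)]:
    print(n,ray("top",uv,z)[0,:2]*1000)
E
python3 m0.py
```

```text
A ctr [454.5 135.5] size [65.2 46.2] long dir deg 80.2
  cap [457.27277573 147.78540634]
B ctr [442.7   7.3] size [65.1 46.5] long dir deg 57.4
  cap [450.58706342  17.42659868]
C ctr [599.2 -15.1] size [44.7 66.9] long dir deg 135.2
  cap [589.01272249  -7.1589081 ]
shaker ctr [421.5 328.2] size [131.2 110.4] long dir deg 5.4
tray ctr [ 457.6 -313.2] size [133.3 117.4] long dir deg 26.9
shaker corners [[479.09024108 384.9464171 ]
 [488.97654449 279.08760114]
 [365.58789416 266.31613405]
 [355.19783614 374.29135603]]
[[460.05573164 364.01782974]
 [465.81151771 299.93849062]
 [386.14518178 297.24419488]
 [381.67746673 354.85237149]]
can [ 611.17266916 -155.05757427]
bowl [ 470.89253273 -126.60568528]
thin [626.37837763 146.96723769]
jar [773.4384881  -34.89133586]
```

View pics/g.png

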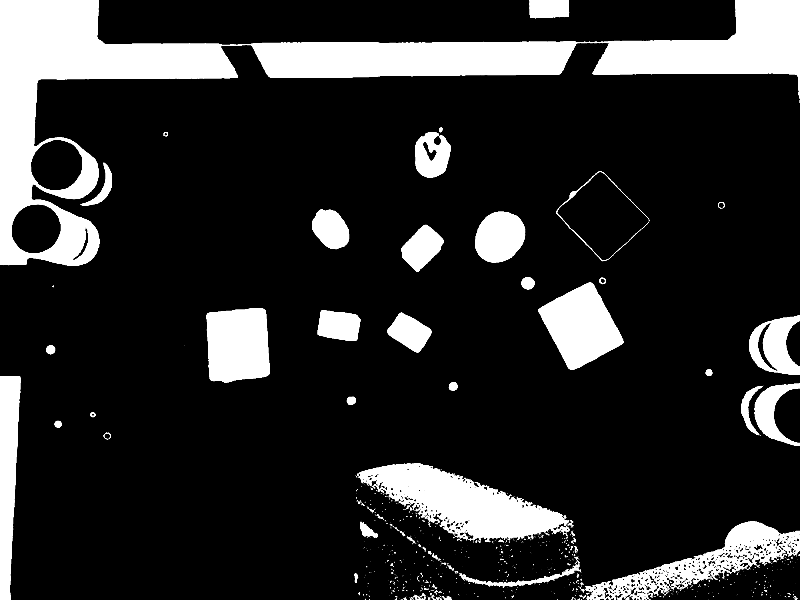

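```bash
cat >> h.py <<'E'
def yaw(st):
    M=R.from_quat(st["tcp_rot"]).as_matrix();return np.degrees(np.arctan2(M[1,2],M[0,2]))
def plan(xy,z,jawdeg,st=None):
    "remaining turn (rows of 5deg; both options) and tool-frame shift after the turn, in 25mm units"
    st=st or ctrl.get_state();M=R.from_quat(st["tcp_rot"]).as_matrix();d=np.array([*xy,z])-st["eef_pos"]
    y=yaw(st);tilt=np.degrees(np.arccos(min(1,-M[2,0])))
    print("t",round(st["time"],2),"pos",np.round(st["eef_pos"],4),"jaw yaw",round(y,2),"tilt",round(tilt,2),"q6",round(st["qpos"][5],2),"F",np.round(st["contact_force"],2),"open",round(st["opening"],3))
    for k in (-180,0,180):
        dy=jawdeg+k-y
        if abs(dy)>200: continue
        # turn about tool x (down): +turn lowers world yaw
        Mn=R.from_rotvec([0,0,np.radians(dy)]).as_matrix()@M
        print("  turn units",round(-dy/5,2),"q6 est shift %.2f"%(-np.radians(dy)),"shift xyz units",np.round(d@Mn/.025,2))
E
python3 - <<'E'
from h import *
st=ctrl.get_state()
print(R.from_quat(st["tcp_rot"]).as_matrix().round(3))
print("q1 change to B", np.arctan2(7,443)-st["qpos"][0])
plan((.4427,.0073),.244,147.4)
plan((.4545,.1355),.244,170.2)
E
```

```text
[[-0.     0.958  0.288]
 [ 0.002  0.288 -0.958]
 [-1.     0.    -0.002]]
q1 change to B 1.4447786143172843
t 0.15 pos [ 0.1942 -0.646   0.2442] jaw yaw -73.28 tilt 0.11 q6 -0.15 F [-0.14 -0.44 -0.16] open 0.998
  turn units -8.14 q6 est shift -0.71 shift xyz units [ 0.03 27.37 -5.7 ]
t 0.15 pos [ 0.1942 -0.646   0.2442] jaw yaw -73.28 tilt 0.11 q6 -0.15 F [-0.14 -0.44 -0.16] open 0.998
  turn units -12.7 q6 est shift -1.11 shift xyz units [1.000e-02 3.258e+01 4.940e+00]
```

Emit:
move_arm --commands '[0,1,-0.5,-1,0,1,-0.5,-1,0,1,-0.5,-1,0,1,-0.5,-1,0,1,-0.5,-1,0,1,-0.5,-1,0,1,-0.5,-1,0,1,-0.5,-1,0,1,0,-0.14,0,1,0,0,0,1,0,0,0,1,0,0,0,1,0,0,0,1,0,0,0,1,0,0,0,1,0,0,0,1,0,0,0,1,0,0]' --jaw 75 --force 50

```text
time: 2.4
eef_pos: [0.4363, -0.2438, 0.245]
tcp_rot: [0.198, 0.679, -0.198, 0.679]
contact_force: [-0.8, -0.3, -0.5]
opening: 0.878
```

```bash
python3 - <<'E'
from h import *
plan((.4427,.0073),.2,147.4)
E
```

```text
t 2.4 pos [ 0.4363 -0.2438  0.245 ] jaw yaw -32.58 tilt 0.03 q6 -0.14 F [-0.83 -0.33 -0.5 ] open 0.878
  turn units 0.0 q6 est shift 0.00 shift xyz units [ 1.8   8.6  -5.19]
  turn units -36.0 q6 est shift -3.14 shift xyz units [ 1.8  -8.6   5.19]
```

Emit:
move_arm --commands '[0.2,0.95,-0.58,0,0.2,0.95,-0.58,0,0.2,0.95,-0.58,0,0.2,0.95,-0.58,0,0.2,0.95,-0.58,0,0.2,0.95,-0.58,0,0.2,0.95,-0.58,0,0.2,0.95,-0.58,0,0.2,0.95,-0.58,0,0,0,0,0,0,0,0,0]'

```text
time: 3.78
eef_pos: [0.4412, 0.0053, 0.2004]
tcp_rot: [0.198, 0.679, -0.198, 0.679]
contact_force: [-1.0, 0.1, -0.1]
opening: 0.878
```

```bash
python3 - <<'E'
from h import *
plan((.4427,.0073),.059,147.4)
im=ctrl.read_camera("wrist");cv2.imwrite("pics/w1.png",im[:,:,::-1])
st=ctrl.get_state()
# outlines of tin tops at estimated poses
for n,(x,y,a) in dict(A=(.4545,.1355,80.2),B=(.4427,.0073,57.4),C=(.5992,-.0151,135.2)).items():
    a=np.radians(a);u=np.array([np.cos(a),np.sin(a)]);v=np.array([-u[1],u[0]])
    c=np.array([[*(np.array([x,y])+s*.032*u+t*.022*v),.085] for s,t in ((1,1),(1,-1),(-1,-1),(-1,1))])
    print(n,proj("wrist",c,st).round(0).tolist())
E
```

```text
t 3.77 pos [0.4412 0.0053 0.2004] jaw yaw -32.56 tilt 0.03 q6 0.35 F [-0.97  0.05 -0.12] open 0.878
  turn units 0.01 q6 est shift 0.00 shift xyz units [5.66 0.1  0.01]
  turn units -35.99 q6 est shift -3.14 shift xyz units [ 5.66 -0.1  -0.01]
A [[133.0, 7.0], [195.0, -24.0], [238.0, 78.0], [180.0, 105.0]]
B [[248.0, 168.0], [308.0, 168.0], [305.0, 248.0], [250.0, 248.0]]
C [[429.0, 142.0], [451.0, 77.0], [539.0, 99.0], [512.0, 161.0]]
```

View pics/w1.png

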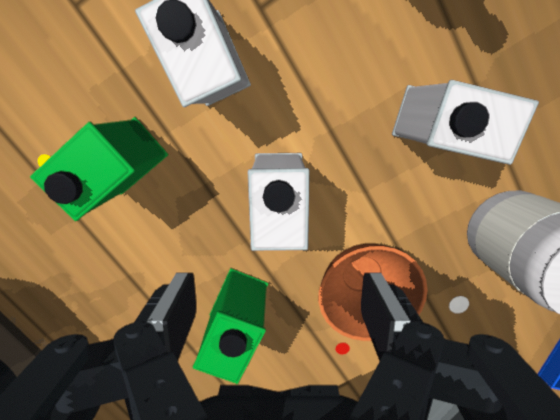

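```bash
cat > wtin.py <<'E'
from h import *
def tins(fn,st,z=.085,save=None):
    im=cv2.imread(fn);S=3
    big=cv2.resize(im,None,fx=S,fy=S,interpolation=cv2.INTER_CUBIC)
    h,s,v=cv2.split(cv2.cvtColor(big,cv2.COLOR_BGR2HSV))
    m=((v>200)&(s<40)).astype(np.uint8)*255
    m=cv2.morphologyEx(m,cv2.MORPH_OPEN,np.ones((9,9)))
    cs,_=cv2.findContours(m,cv2.RETR_EXTERNAL,cv2.CHAIN_APPROX_NONE)
    for c in cs:
        if cv2.contourArea(c)<8000: continue
        p=(c[:,0]+.5)/S-.5
        P=ray("wrist",p,z,st)[:,:2]*1000
        r=cv2.minAreaRect(np.float32(P));b=cv2.boxPoints(r);e0=b[1]-b[0];e1=b[2]-b[1]
        l=e0 if np.hypot(*e0)>np.hypot(*e1) else e1
        print("px",p.mean(0).round(0),"ctr",np.round(r[0],1),"size",np.round(r[1],1),"long",round(np.degrees(np.arctan2(l[1],l[0]))%180,1))
E
python3 - <<'E'
from wtin import *
tins("pics/w1.png",ctrl.get_state())
E
```

```text
px [278. 209.] ctr [442.8   6.5] size [63.6 43.4] long 57.9
px [482. 123.] ctr [598.  -16.1] size [43.1 63.6] long 134.8
px [186.  43.] ctr [454.8 134.3] size [63.4 43.3] long 80.8
```

Emit:
move_arm --commands '[1,0.08,0,0,1,0,0,0,1,0,0,0,1,0,0,0,1,0,0,0,0.66,0,0,0,0,0,0,0,0,0,0,0]'

```text
time: 4.82
eef_pos: [0.443, 0.0067, 0.0596]
tcp_rot: [0.199, 0.678, -0.199, 0.679]
contact_force: [1.2, 0.1, 0.3]
opening: 0.88
```

Emit:
move_arm --commands '[0,0,0,0,0,0,0,0,0,0,0,0,0,0,0,0]' --jaw 20 --force 50

```text
time: 5.32
eef_pos: [0.4432, 0.0072, 0.0598]
tcp_rot: [0.198, 0.678, -0.198, 0.679]
contact_force: [-0.8, -0.5, 6.1]
opening: 0.507
```

Emit:
move_arm --commands '[0,0,0,0,0,0,0,0,-0.4,0,0,0,-0.4,0,0,0,-0.4,0,0,0,0,0,0,0,0,0,0,0,0,0,0,0]'

```text
time: 6.32
eef_pos: [0.4419, 0.0075, 0.0884]
tcp_rot: [0.198, 0.679, -0.198, 0.678]
contact_force: [-0.3, 0.0, -0.6]
opening: 0.508
```

```bash
python3 - <<'E'
from h import *
im=ctrl.read_camera("scene");cv2.imwrite("pics/s1.png",im[:,:,::-1])
for i in range(3):
    s=ctrl.get_state();print(s["time"],s["contact_force"],s["wrist_torque"],s["opening"],s["eef_pos"]);ctrl.read_camera("top")
E
```

```text
6.375 [ 0.53079318  0.56273932 -1.44452877] [ 0.01816612  0.02984348 -0.06740788] 0.5093504228104018 [0.4419503  0.00746518 0.08841555]
6.425 [ 0.00744241  0.67669966 -0.6559439 ] [ 0.04100615 -0.08756545  0.01303335] 0.5093578610929362 [0.44196776 0.00745387 0.08843406]
6.475 [ 0.54097116 -0.80850356 -1.09133063] [-0.06438422  0.01776588  0.02981781] 0.5091103220222275 [0.4420117  0.00744513 0.08847625]
```

View pics/s1.png

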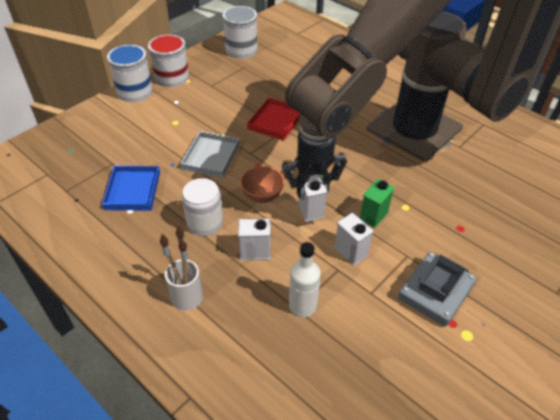

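B weighs about 0.95 N, so it is the almost empty one and goes to the tray.

```bash
python3 - <<'E'
from h import *
plan((.4585,-.313),.15,147.4)
E
```

```text
t 6.53 pos [0.4421 0.0074 0.0886] jaw yaw -32.58 tilt 0.03 q6 0.36 F [ 0.02 -0.01 -0.69] open 0.509
  turn units 0.0 q6 est shift 0.00 shift xyz units [ -2.46 -10.45   7.46]
  turn units -36.0 q6 est shift -3.14 shift xyz units [-2.46 10.44 -7.46]
```

Emit:
move_arm --commands '[-0.82,-0.95,0.68,0,-0.82,-0.95,0.68,0,-0.82,-0.95,0.68,0,0,-0.95,0.68,0,0,-0.95,0.68,0,0,-0.95,0.68,0,0,-0.95,0.68,0,0,-0.95,0.68,0,0,-0.95,0.68,0,0,-0.95,0.68,0,0,-0.95,0.68,0,0,0,0,0,0,0,0,0]'

```text
time: 8.15
eef_pos: [0.4589, -0.3127, 0.1498]
tcp_rot: [0.199, 0.679, -0.198, 0.678]
contact_force: [0.2, -0.6, -1.1]
opening: 0.512
```

```bash
python3 - <<'E'
from h import *
plan((.4585,-.313),.0633,147.4)
im=ctrl.read_camera("wrist");cv2.imwrite("pics/w2.png",im[:,:,::-1])
st=ctrl.get_state()
a=np.radians(26.9);u=np.array([np.cos(a),np.sin(a)]);v=np.array([-u[1],u[0]])
c=np.array([[*(np.array([.4576,-.3132])+s*.065*u+t*.055*v),.022] for s,t in ((1,1),(1,-1),(-1,-1),(-1,1))])
print(proj("wrist",c,st).round(0).tolist())
E
```

```text
t 8.15 pos [ 0.4589 -0.3127  0.1498] jaw yaw -32.59 tilt 0.09 q6 -0.21 F [ 0.22 -0.59 -1.06] open 0.512
  turn units 0.0 q6 est shift 0.00 shift xyz units [ 3.46 -0.02 -0.  ]
  turn units -36.0 q6 est shift -3.14 shift xyz units [3.46 0.02 0.01]
[[257.0, 99.0], [381.0, 175.0], [294.0, 301.0], [180.0, 242.0]]
```

View pics/w2.png

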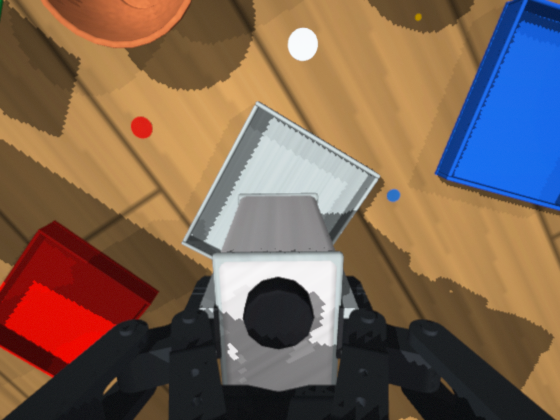

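The tray's rim corners, at (258,103), (381,179) and (184,243), match the prediction. Lowering now.

Emit:
move_arm --commands '[0.9,0,0,0,0.9,0,0,0,0.9,0,0,0,0.5,0,0,0,0.25,0,0,0,0,0,0,0,0,0,0,0]'

```text
time: 9.07
eef_pos: [0.4597, -0.3139, 0.065]
tcp_rot: [0.198, 0.678, -0.199, 0.679]
contact_force: [0.2, -0.2, -0.4]
opening: 0.51
```

```bash
python3 - <<'E'
from h import *
plan((.4585,-.313),.0628,147.4)
E
```

```text
t 9.07 pos [ 0.4597 -0.3139  0.065 ] jaw yaw -32.58 tilt 0.1 q6 -0.21 F [ 0.15 -0.21 -0.38] open 0.51
  turn units 0.0 q6 est shift 0.00 shift xyz units [ 0.09  0.   -0.06]
  turn units -36.0 q6 est shift -3.14 shift xyz units [ 0.09 -0.    0.06]
```

Emit:
move_arm --commands '[0.06,0,0,0,0,0,0,0]'

```text
time: 9.32
eef_pos: [0.4593, -0.3136, 0.0629]
tcp_rot: [0.198, 0.679, -0.198, 0.679]
contact_force: [-0.3, -0.4, -0.7]
opening: 0.51
```

Emit:
move_arm --commands '[0,0,0,0,0,0,0,0,0,0,0,0,-0.5,0,0,0,-1,0,0,0,-1,0,0,0]' --jaw 75

```text
time: 10.07
eef_pos: [0.4593, -0.3135, 0.1265]
tcp_rot: [0.198, 0.679, -0.198, 0.679]
contact_force: [0.3, -0.6, 0.1]
opening: 0.882
```

```bash
python3 - <<'E'
from h import *
im=ctrl.read_camera("wrist");cv2.imwrite("pics/w3.png",im[:,:,::-1])
plan((.4548,.1343),.2,170.8)
E
```

```text
t 10.12 pos [ 0.4611 -0.3152  0.1306] jaw yaw -32.57 tilt 0.43 q6 -0.21 F [ 1.02 -0.83  1.3 ] open 0.875
  turn units -4.67 q6 est shift -0.41 shift xyz units [-2.82 17.7  -3.1 ]
```

View pics/w3.png

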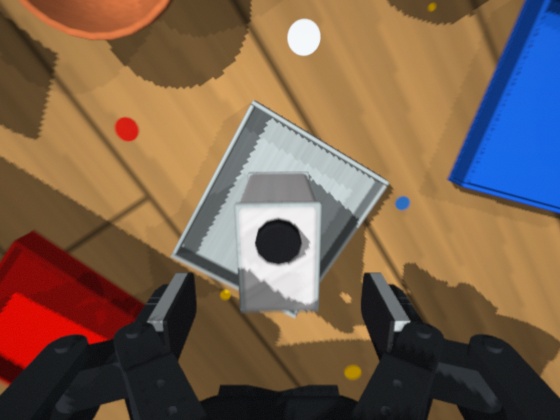

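Emit:
move_arm --commands '[-0.8,0.5,-0.5,-1,-0.8,0.8,-0.8,-1,-0.8,1,-0.6,-1,-0.5,1,-0.6,-1,0,1,-0.4,-0.67,0,1,0,0,0,1,0,0,0,1,0,0,0,1,0,0,0,1,0,0,0,1,0,0,0,1,0,0,0,1,0,0]'

```text
time: 11.75
eef_pos: [0.4638, 0.0128, 0.1979]
tcp_rot: [0.057, 0.705, -0.057, 0.705]
contact_force: [-1.2, -0.3, 0.4]
opening: 0.883
```

```bash
python3 - <<'E'
from h import *
plan((.4548,.1343),.18,170.8)
E
```

```text
t 11.75 pos [0.4638 0.0128 0.1979] jaw yaw -9.23 tilt 0.05 q6 -0.03 F [-1.25 -0.3   0.4 ] open 0.883
  turn units -0.01 q6 est shift -0.00 shift xyz units [ 0.72  4.74 -1.13]
  turn units -36.01 q6 est shift -3.14 shift xyz units [ 0.72 -4.74  1.13]
```

Emit:
move_arm --commands '[0.15,0.95,-0.23,0,0.15,0.95,-0.23,0,0.15,0.95,-0.23,0,0.15,0.95,-0.23,0,0.12,0.95,-0.22,0,0,0,0,0,0,0,0,0]'

```text
time: 12.62
eef_pos: [0.4547, 0.1335, 0.1798]
tcp_rot: [0.057, 0.705, -0.057, 0.705]
contact_force: [0.1, -1.3, -0.2]
opening: 0.879
```

```bash
python3 - <<'E'
from wtin import *
im=ctrl.read_camera("wrist");cv2.imwrite("pics/w4.png",im[:,:,::-1])
tins("pics/w4.png",ctrl.get_state())
plan((.4548,.1343),.059,170.8)
E
```

```text
px [276. 218.] ctr [454.1 135.3] size [61.4 40.8] long 80.7
t 12.68 pos [0.4548 0.1332 0.1798] jaw yaw -9.26 tilt 0.03 q6 0.23 F [ 0.38 -0.08  0.13] open 0.877
  turn units -0.01 q6 est shift -0.00 shift xyz units [ 4.83  0.04 -0.01]
  turn units -36.01 q6 est shift -3.14 shift xyz units [ 4.83 -0.04  0.  ]
```

View pics/w4.png

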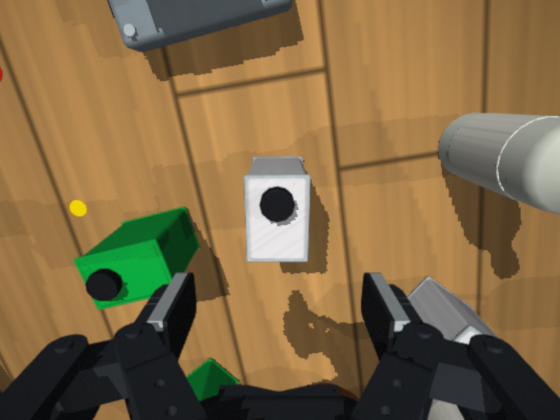

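Emit:
move_arm --commands '[1,0.06,0,0,1,0,0,0,1,0,0,0,1,0,0,0,0.83,0,0,0,0,0,0,0,0,0,0,0]'

```text
time: 13.55
eef_pos: [0.4557, 0.1349, 0.0597]
tcp_rot: [0.057, 0.704, -0.057, 0.705]
contact_force: [-0.2, 0.5, -0.3]
opening: 0.874
```

Emit:
move_arm --commands '[0,0,0,0,0,0,0,0,0,0,0,0,0,0,0,0,0,0,0,0]' --jaw 20 --force 60

```text
time: 14.18
eef_pos: [0.4556, 0.1354, 0.06]
tcp_rot: [0.057, 0.704, -0.057, 0.705]
contact_force: [-1.3, -0.9, 5.1]
opening: 0.508
```

```bash
python3 - <<'E'
from h import *
s=ctrl.get_state();print(s["time"],s["contact_force"],s["opening"],s["eef_pos"])
E
```

```text
14.175 [-1.2938677  -0.90869466  5.11282027] 0.5083633217977199 [0.45564502 0.13537252 0.0599614 ]
```

Emit:
move_arm --commands '[-0.4,0,0,0,-0.4,0,0,0,-0.4,0,0,0,0,0,0,0,0,0,0,0,0,0,0,0]'

```text
time: 14.92
eef_pos: [0.4544, 0.1352, 0.0884]
tcp_rot: [0.057, 0.705, -0.057, 0.704]
contact_force: [-1.2, 0.9, -3.2]
opening: 0.508
```

```bash
python3 - <<'E'
from h import *
im=ctrl.read_camera("wrist");cv2.imwrite("pics/w5.png",im[:,:,::-1])
for i in range(3):
    s=ctrl.get_state();print(s["time"],s["contact_force"],s["wrist_torque"],s["opening"],s["eef_pos"]);ctrl.read_camera("top")
E
```

```text
14.975 [-0.0409627   0.11376425 -3.07133666] [-0.02691865  0.02689804 -0.01290546] 0.5090478670610021 [0.45445168 0.13523176 0.08834922]
15.025 [-0.21623205 -0.88658845 -2.98764228] [0.02173986 0.02611571 0.00812798] 0.5028735337403473 [0.45450762 0.13524275 0.08838793]
15.075 [-0.0789845  -0.16870109 -2.95917071] [-0.02416189 -0.05314981  0.00589736] 0.5069693546780776 [0.45456935 0.13525012 0.08845488]
```

View pics/w5.png

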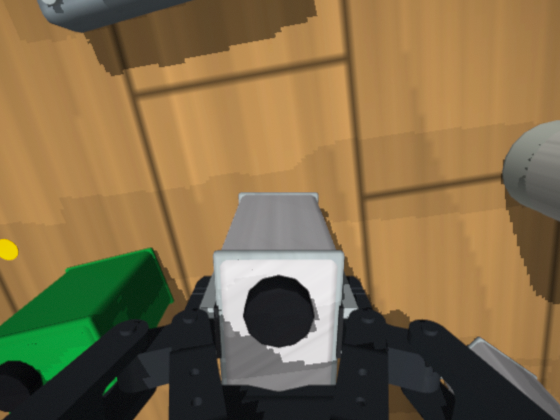

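A weighs about 3.05 N, so it is half full and goes back where it was.

Emit:
move_arm --commands '[0.5,0,0,0,0.4,0,0,0,0.15,0,0,0,0,0,0,0,0.06,0,0,0,0.04,0,0,0,0,0,0,0]'

```text
time: 16.0
eef_pos: [0.4549, 0.1353, 0.0602]
tcp_rot: [0.057, 0.705, -0.057, 0.705]
contact_force: [0.0, 0.0, -2.0]
opening: 0.512
```

```bash
python3 - <<'E'
from h import *
s=ctrl.get_state();print(s["time"],s["contact_force"],s["opening"],s["eef_pos"])
E
```

```text
16.0 [ 0.04682378  0.04210745 -1.9930948 ] 0.512447352046476 [0.45490623 0.13527867 0.06019948]
```

Emit:
move_arm --commands '[0,0,0,0,0,0,0,0,0,0,0,0,-0.5,0,0,0,-1,0,0,-1,-1,0,0,-1,-1,0,0,-1,-0.6,0,0,-1,0,0,0,-1,0,0,0,-1,0,0,0,-1,0,0,0,-1,0,0,0,-1,0,0,0,-1,0,0,0,-0.8]' --jaw 75

```text
time: 17.88
eef_pos: [0.455, 0.1353, 0.1636]
tcp_rot: [-0.27, 0.653, 0.27, 0.654]
contact_force: [0.8, -0.1, -0.2]
opening: 0.878
```

```bash
python3 - <<'E'
from wtin import *
im=ctrl.read_camera("wrist");cv2.imwrite("pics/w6.png",im[:,:,::-1])
tins("pics/w6.png",ctrl.get_state())
plan((.598,-.0155),.18,44.8)
E
```

```text
px [277. 228.] ctr [454.3 135. ] size [62.3 41. ] long 81.1
t 17.93 pos [0.455  0.1353 0.1636] jaw yaw 44.99 tilt 0.07 q6 -0.71 F [-0.6  -0.13 -0.21] open 0.878
  turn units 36.04 q6 est shift 3.14 shift xyz units [-0.66  8.31  0.19]
  turn units 0.04 q6 est shift 0.00 shift xyz units [-0.65 -8.31 -0.19]
  turn units -35.96 q6 est shift -3.14 shift xyz units [-0.66  8.31  0.19]
```

View pics/w6.png

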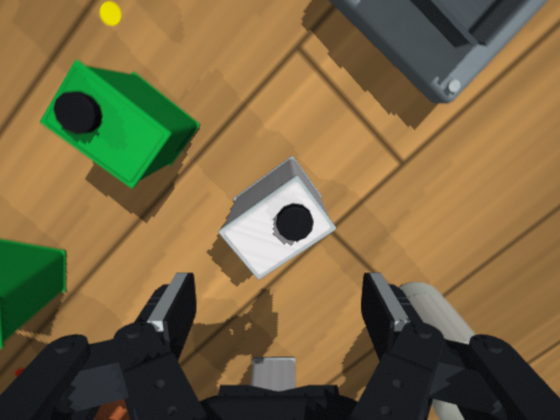

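A is back and upright at (454.3, 135.0). Now for C.

Emit:
move_arm --commands '[-0.3,-0.93,-0.02,0,-0.3,-0.93,-0.02,0,-0.06,-0.93,-0.02,0,0,-0.93,-0.02,0,0,-0.93,-0.02,0,0,-0.93,-0.02,0,0,-0.93,-0.02,0,0,-0.93,-0.02,0,0,-0.87,-0.02,0,0,0,0,0,0,0,0,0]'

```text
time: 19.3
eef_pos: [0.5976, -0.0151, 0.1788]
tcp_rot: [-0.269, 0.654, 0.27, 0.654]
contact_force: [-0.1, -0.6, -0.2]
opening: 0.876
```

```bash
python3 - <<'E'
from wtin import *
im=ctrl.read_camera("wrist");cv2.imwrite("pics/w7.png",im[:,:,::-1])
tins("pics/w7.png",ctrl.get_state())
plan((.598,-.0155),.059,44.8)
E
```

```text
px [276. 221.] ctr [597.9 -15.6] size [42.7 62.8] long 134.8
t 19.35 pos [ 0.5975 -0.0149  0.1788] jaw yaw 44.79 tilt 0.05 q6 -0.98 F [-0.53  0.46  0.13] open 0.88
  turn units 36.0 q6 est shift 3.14 shift xyz units [4.79 0.03 0.  ]
  turn units -0.0 q6 est shift -0.00 shift xyz units [ 4.79 -0.04 -0.  ]
  turn units -36.0 q6 est shift -3.14 shift xyz units [4.79 0.03 0.  ]
```

View pics/w7.png

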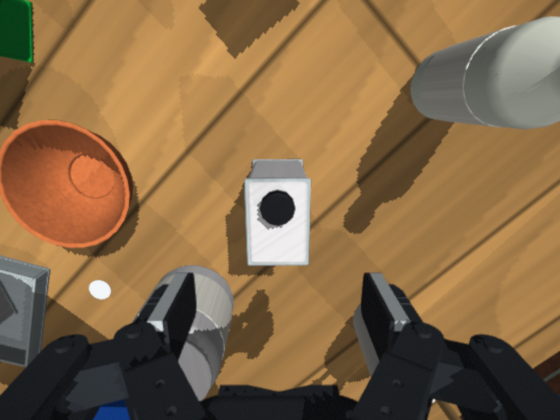

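Emit:
move_arm --commands '[1,-0.04,0,0,1,0,0,0,1,0,0,0,1,0,0,0,0.79,0,0,0,0,0,0,0,0,0,0,0]'

```text
time: 20.23
eef_pos: [0.5993, -0.016, 0.0603]
tcp_rot: [-0.27, 0.653, 0.269, 0.654]
contact_force: [-0.3, -0.1, 0.1]
opening: 0.88
```

Emit:
move_arm --commands '[0,0,0,0,0,0,0,0,0,0,0,0,0,0,0,0,0,0,0,0]' --jaw 20 --force 70

```text
time: 20.85
eef_pos: [0.5994, -0.0164, 0.0606]
tcp_rot: [-0.27, 0.653, 0.269, 0.654]
contact_force: [-1.5, -0.8, 5.7]
opening: 0.506
```

Emit:
move_arm --commands '[-0.4,0,0,0,-0.4,0,0,0,-0.4,0,0,0,0,0,0,0,0,0,0,0,0,0,0,0]'

```text
time: 21.6
eef_pos: [0.5982, -0.016, 0.0887]
tcp_rot: [-0.269, 0.654, 0.27, 0.653]
contact_force: [-0.3, -0.1, -6.1]
opening: 0.507
```

```bash
python3 - <<'E'
from h import *
im=ctrl.read_camera("wrist");cv2.imwrite("pics/w8.png",im[:,:,::-1])
for i in range(3):
    s=ctrl.get_state();print(s["time"],s["contact_force"],s["wrist_torque"],s["opening"],s["eef_pos"]);ctrl.read_camera("top")
E
```

```text
21.65 [ 0.79171821 -0.42767651 -5.65470063] [-0.02794645  0.02944731  0.00750661] 0.5092885601325123 [ 0.5982262  -0.01598702  0.08874069]
21.7 [ 0.80878308 -0.06282683 -4.43698933] [ 0.01527438  0.02639053 -0.00530124] 0.5095759974713039 [ 0.59832364 -0.01604485  0.08883218]
21.75 [-0.76926885  0.24515013 -5.60287588] [ 0.00860231  0.02158628 -0.00964414] 0.5079159740516409 [ 0.59839643 -0.01606727  0.08891438]
```

View pics/w8.png

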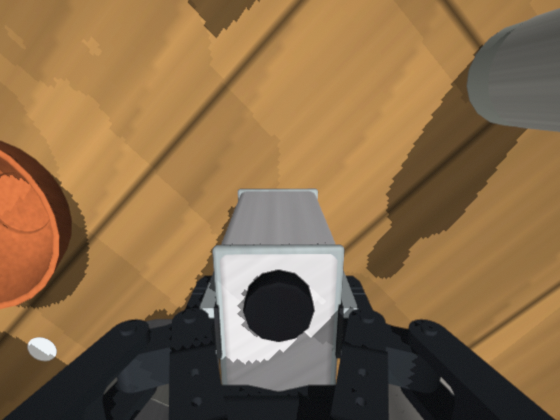

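C weighs about 5.5 N, so it is the full one. I'm carrying it to a viewpoint beside the shaker, with the cradle on the camera side.

Emit:
move_arm --commands '[-0.9,0,0,0,-0.9,0.5,0,0,-0.9,1,0,0,-0.9,1,0,0,-0.4,1,0,0,0,1,0,0,0,1,0,0,0,0.5,0.5,0,0,0.25,0.95,-1,0,0.25,0.95,-1,0,0.25,0.95,-1,0,0.25,0.95,-1,0,0.25,0.95,-1,0,0.25,0.95,-1,0,0.25,0.95,-1,0,0.25,0.95,-1,0,0.25,0.95,-1,0,0.25,0.5,-1]'

```text
time: 24.05
eef_pos: [0.5347, 0.3256, 0.1883]
tcp_rot: [-0.521, 0.478, 0.521, 0.478]
contact_force: [-0.3, 0.4, -5.7]
opening: 0.505
```

```bash
python3 - <<'E'
from h import *
plan((.505,.327),.19,95.4)
E
```

```text
t 24.05 pos [0.5347 0.3256 0.1883] jaw yaw 94.99 tilt 0.03 q6 -1.27 F [-0.34  0.44 -5.73] open 0.505
  turn units 35.92 q6 est shift 3.13 shift xyz units [-0.07 -1.18 -0.17]
  turn units -0.08 q6 est shift -0.01 shift xyz units [-0.07  1.18  0.17]
  turn units -36.08 q6 est shift -3.15 shift xyz units [-0.07 -1.18 -0.17]
```

Emit:
move_arm --commands '[0,0.4,0.1,-0.08,0,0,0,0,0,0,0,0]'

```text
time: 24.42
eef_pos: [0.5249, 0.3248, 0.1892]
tcp_rot: [0.522, -0.477, -0.522, -0.477]
contact_force: [-0.3, 0.4, -7.1]
opening: 0.506
```

```bash
python3 - <<'E'
from h import *
im=ctrl.read_camera("wrist");cv2.imwrite("pics/w9.png",im[:,:,::-1])
st=ctrl.get_state();plan((.4218,.3272),.19,95.4,st)
import json;json.dump({k:np.asarray(st[k]).tolist() for k in("eef_pos","tcp_rot")},open("st9.json","w"))
a=np.radians(5.4);u=np.array([np.cos(a),np.sin(a)]);v=np.array([-u[1],u[0]])
c=lambda hx,hy,z:np.array([[*(np.array([.4218,.3272])+s*hx*u+t*hy*v),z] for s,t in ((1,1),(1,-1),(-1,-1),(-1,1))])
print(proj("wrist",c(.065,.055,.035),st).round(0).tolist());print(proj("wrist",c(.0345,.0245,.055),st).round(0).tolist())
E
```

```text
t 24.48 pos [0.5251 0.3248 0.1894] jaw yaw 95.1 tilt 0.03 q6 -1.27 F [-0.57  0.36 -6.56] open 0.507
  turn units 35.94 q6 est shift 3.14 shift xyz units [-0.02 -4.1  -0.49]
  turn units -0.06 q6 est shift -0.01 shift xyz units [-0.03  4.1   0.49]
  turn units -36.06 q6 est shift -3.15 shift xyz units [-0.02 -4.1  -0.49]
[[358.0, 154.0], [227.0, 155.0], [217.0, -27.0], [371.0, -28.0]]
[[326.0, 118.0], [261.0, 118.0], [259.0, 14.0], [330.0, 14.0]]
```

View pics/w9.png

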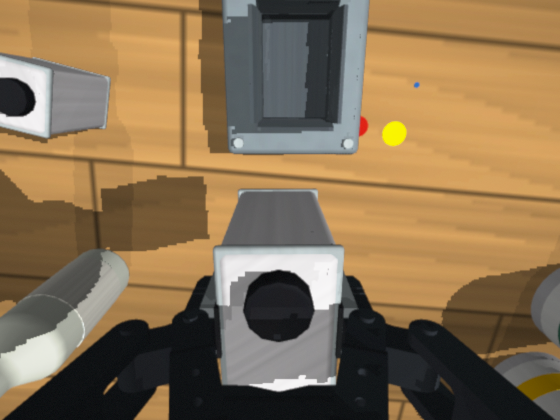

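```bash
python3 - <<'E'
import cv2
im=cv2.imread("pics/w9.png")
cv2.imwrite("pics/w9z.png",cv2.resize(im[0:165,205:385],None,fx=3.6,fy=3.6,interpolation=cv2.INTER_CUBIC))
E
```

```text
(no output)
```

View pics/w9z.png

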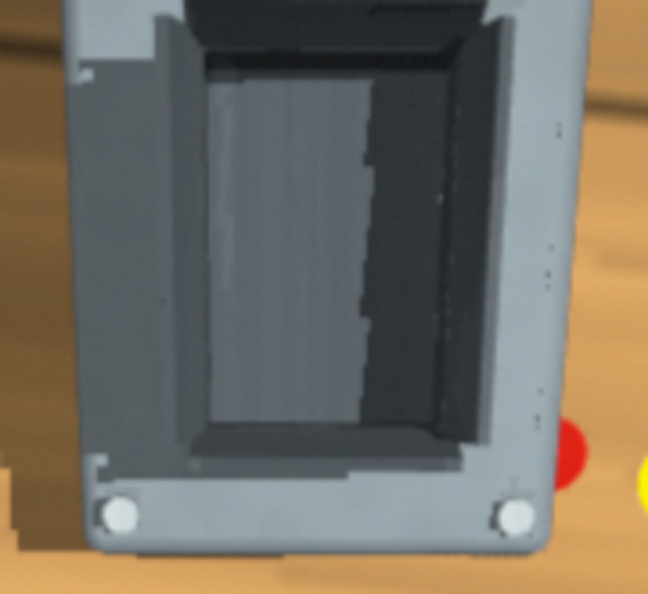

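```bash
python3 - <<'E'
from h import *
import json;st={k:np.array(v) for k,v in json.load(open("st9.json")).items()}
f=lambda z:np.array(z,float)/3.6+[205,0]-.36
def rep(n,z,h):
    P=ray("wrist",f(z),h,st)[:,:2]*1000;print(n,P.round(1).tolist(),"mean",P.mean(0).round(1))
    return P
# pocket rim: far-left, far-right, near-right, near-left
P=rep("rim",[[205,50],[451,50],[437,427],[207,424]],.055)
e=[P[0]-P[3],P[1]-P[2]];print("len",[np.hypot(*x) for x in e],[np.degrees(np.arctan2(*(-x)[::-1])) for x in e],"wid",np.hypot(*(P[0]-P[1])),np.hypot(*(P[2]-P[3])))
P=rep("lip near corners",[[180,455],[488,443]],.068)
# base near bolts/corners and side edges
P=rep("base near corners",[[88,550],[550,550]],.035)
L=rep("base left edge",[[66,60],[76,300],[86,520]],.035);Rr=rep("base right edge",[[590,60],[570,300],[552,500]],.035)
for E in(L,Rr):
    d=E[2]-E[0];print(np.degrees(np.arctan2(d[1],d[0])))
L2=rep("floor",[[207,80],[366,80],[212,422]],.039)
# shaker est from near edge & sides
E
cat > seg.py <<'E'
E
python3 - <<'E'
from h import *
im=cv2.imread("pics/w9.png");g=cv2.cvtColor(im,cv2.COLOR_BGR2GRAY)
l,_,_,_=cv2.createLineSegmentDetector().detect(g[0:165,205:385])
import json;st={k:np.array(v) for k,v in json.load(open("st9.json")).items()}
for s in l[:,0]:
    s=s.reshape(2,2)+[205,0]
    if np.hypot(*(s[0]-s[1]))<30: continue
    P=ray("wrist",s,.035,st)[:,:2]*1000;Q=ray("wrist",s,.055,st)[:,:2]*1000
    d=Q[1]-Q[0];print(s.round(1).tolist(),"z35",P.round(1).tolist(),"z55",Q.round(1).tolist(),"ang",round(np.degrees(np.arctan2(d[1],d[0]))%180,1))
E
```

```text
rim [[389.1, 301.2], [385.0, 348.0], [454.1, 354.6], [457.8, 306.6]] mean [421.5 327.6]
len [np.float64(68.86704227301634), np.float64(69.46081022499567)] [np.float64(4.518311104561451), np.float64(5.4168059448304335)] wid 47.02807941176755 48.11547430492507
lip near corners [[463.6, 302.2], [455.8, 363.3]] mean [459.7 332.8]
base near corners [[489.3, 280.3], [479.8, 387.2]] mean [484.6 333.7]
base left edge [[389.2, 271.5], [435.3, 275.4], [482.5, 279.5]] mean [435.7 275.5]
base right edge [[379.7, 379.1], [425.8, 382.7], [468.5, 385.8]] mean [424.7 382.5]
4.923182537284893
4.296489974456483
floor [[391.1, 301.0], [388.2, 333.3], [458.0, 307.0]] mean [412.4 313.7]
[[332.0, 130.6], [288.0, 127.6]] z35 [[464.0, 363.5], [464.9, 327.4]] z55 [[462.7, 360.3], [463.5, 326.7]] ang 91.3
[[281.9, 155.9], [210.6, 152.5]] z35 [[488.3, 324.5], [490.7, 264.9]] z55 [[485.3, 324.0], [487.5, 268.6]] ang 92.3
[[345.8, 5.4], [338.6, 122.9]] z35 [[374.2, 361.3], [457.6, 368.0]] z55 [[379.2, 358.2], [456.7, 364.5]] ang 4.6
[[300.6, 132.5], [230.6, 132.7]] z35 [[467.9, 338.1], [473.1, 280.8]] z55 [[466.
[... 709 characters left out ...]
.0]] ang 95.0
[[261.9, 116.3], [301.9, 116.5]] z35 [[457.9, 305.5], [455.2, 337.7]] z55 [[457.0, 306.3], [454.5, 336.3]] ang 94.7
[[366.9, 35.6], [360.8, 113.1]] z35 [[392.5, 380.1], [448.4, 384.8]] z55 [[396.2, 375.7], [448.2, 380.1]] ang 4.8
[[286.9, 126.3], [256.9, 126.3]] z35 [[464.0, 326.4], [466.1, 302.0]] z55 [[462.6, 325.8], [464.6, 303.1]] ang 95.1
[[262.4, 25.6], [263.4, 114.4]] z35 [[392.8, 301.1], [456.3, 306.6]] z55 [[396.5, 302.3], [455.5, 307.4]] ang 4.9
[[264.4, 14.0], [326.9, 14.3]] z35 [[385.0, 302.0], [381.1, 348.1]] z55 [[389.2, 303.1], [385.6, 346.0]] ang 94.8
[[252.6, 84.4], [251.8, 29.4]] z35 [[434.5, 296.4], [396.0, 293.3]] z55 [[435.2, 297.9], [399.4, 295.1]] ang 4.5
```

```bash
python3 - <<'E'
from h import *
import json;st={k:np.array(v) for k,v in json.load(open("st9.json")).items()}
im=cv2.imread("pics/w9.png")
cv2.imwrite("pics/w9t.png",cv2.resize(im[180:395,195:365],None,fx=2.7,fy=2.7,interpolation=cv2.INTER_CUBIC))
M=R.from_quat(st["tcp_rot"]).as_matrix()
def T(uv,z):
    P=ray("wrist",uv,z,st);return ((P-st["eef_pos"])@M*1000).round(1).tolist()
zb=st["eef_pos"][2]-.0606
print("bottom far edge",T([[238,190.5],[318,190.5]],zb))
print("top far edge",T([[215,247],[343,247]],zb+.085))
print("top near",T([[222,386],[336,384]],zb+.085))
print("cap",T([[279,306]],zb+.095))
E
```

```text
bottom far edge [[60.6, 31.2, -23.3], [60.6, 31.1, 23.1]]
top far edge [[-24.4, 33.5, -21.3], [-24.4, 33.5, 22.0]]
top near [[-24.4, -26.2, -22.1], [-24.4, -25.2, 22.8]]
cap [[-34.4, 17.0, 0.3]]
```

View pics/w9t.png

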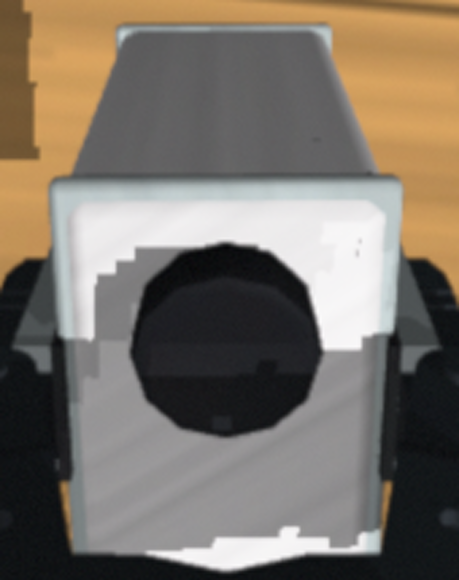

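```bash
python3 - <<'E'
from h import *
plan((.4223,.3277),.14,94.9)
E
```

```text
t 24.48 pos [0.5251 0.3248 0.1894] jaw yaw 95.1 tilt 0.03 q6 -1.27 F [-0.57  0.36 -6.56] open 0.507
  turn units 36.04 q6 est shift 3.15 shift xyz units [ 1.98 -4.09 -0.47]
  turn units 0.04 q6 est shift 0.00 shift xyz units [1.97 4.09 0.47]
  turn units -35.96 q6 est shift -3.14 shift xyz units [ 1.98 -4.09 -0.47]
```

Emit:
move_arm --commands '[0,0.8,0.09,0.04,0,0.8,0.1,0,0.3,0.8,0.1,0,0.6,0.8,0.1,0,0.6,0.6,0.08,0,0.4,0.29,0,0,0,0,0,0,0,0,0,0]'

```text
time: 25.48
eef_pos: [0.4231, 0.3282, 0.1428]
tcp_rot: [0.521, -0.477, -0.521, -0.479]
contact_force: [1.4, 0.2, -6.6]
opening: 0.509
```

```bash
python3 - <<'E'
from h import *
plan((.4223,.3277),.1046,94.9)
im=ctrl.read_camera("wrist");cv2.imwrite("pics/w10.png",im[:,:,::-1])
im=ctrl.read_camera("scene");cv2.imwrite("pics/s10.png",cv2.resize(im[230:340,370:520],None,fx=5,fy=5,interpolation=cv2.INTER_CUBIC)[:,:,::-1])
E
```

```text
t 25.48 pos [0.4231 0.3282 0.1428] jaw yaw 94.94 tilt 0.14 q6 -1.19 F [ 1.44  0.22 -6.57] open 0.509
  turn units 36.01 q6 est shift 3.14 shift xyz units [ 1.53 -0.03  0.02]
  turn units 0.01 q6 est shift 0.00 shift xyz units [ 1.53  0.04 -0.02]
  turn units -35.99 q6 est shift -3.14 shift xyz units [ 1.53 -0.03  0.02]
```

View pics/w10.png

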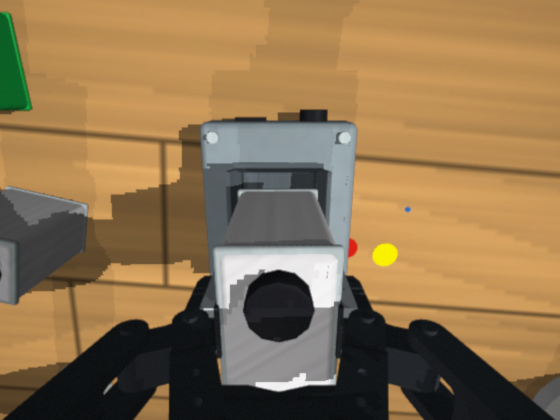

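View pics/s10.png

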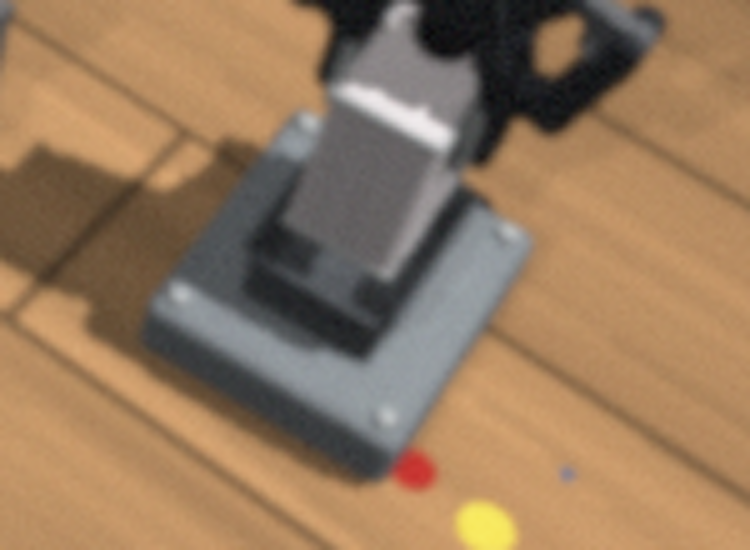

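Emit:
move_arm --commands '[0.4,0.02,-0.01,0,0.35,0,0,0,0.3,0,0,0,0,0,0,0,0,0,0,0]'

```text
time: 26.2
eef_pos: [0.4215, 0.3278, 0.1156]
tcp_rot: [0.521, -0.478, -0.521, -0.478]
contact_force: [0.0, -0.6, -4.9]
opening: 0.506
```

```bash
python3 - <<'E'
from h import *
plan((.4223,.3277),.0996,94.9);print(ctrl.get_state()["wrist_torque"])
E
```

```text
t 26.2 pos [0.4215 0.3278 0.1156] jaw yaw 94.97 tilt 0.01 q6 -1.19 F [ 0.05 -0.58 -4.93] open 0.506
  turn units 36.01 q6 est shift 3.14 shift xyz units [0.64 0.03 0.01]
  turn units 0.01 q6 est shift 0.00 shift xyz units [ 0.64 -0.03 -0.01]
  turn units -35.99 q6 est shift -3.14 shift xyz units [0.64 0.03 0.01]
[ 0.00641849 -0.02967596 -0.01010939]
```

No contact so far and well centred. Continuing down into the pocket.

Emit:
move_arm --commands '[0.2,-0.03,0,0,0.2,0,0,0,0.15,0,0,0,0,0,0,0,0.05,0,0,0,0,0,0,0]'

```text
time: 26.95
eef_pos: [0.4222, 0.3278, 0.1006]
tcp_rot: [0.521, -0.478, -0.521, -0.478]
contact_force: [0.5, 0.2, -5.5]
opening: 0.504
```

```bash
python3 - <<'E'
from h import *
plan((.4223,.3277),.0996,94.9);print(ctrl.get_state()["wrist_torque"])
E
```

```text
t 26.95 pos [0.4222 0.3278 0.1006] jaw yaw 94.97 tilt 0.01 q6 -1.19 F [ 0.54  0.18 -5.53] open 0.504
  turn units 36.01 q6 est shift 3.14 shift xyz units [0.04 0.   0.01]
  turn units 0.01 q6 est shift 0.00 shift xyz units [ 0.04 -0.   -0.01]
  turn units -35.99 q6 est shift -3.14 shift xyz units [0.04 0.   0.01]
[0.03537919 0.04717253 0.01532814]
```

Emit:
move_arm --commands '[0.04,0,0,0,0,0,0,0,0.02,0,0,0,0,0,0,0,0,0,0,0]'

```text
time: 27.58
eef_pos: [0.4223, 0.3279, 0.0997]
tcp_rot: [0.521, -0.478, -0.521, -0.478]
contact_force: [-1.8, -1.6, -0.8]
opening: 0.506
```

```bash
python3 - <<'E'
from h import *
plan((.4223,.3277),.0996,94.9)
E
```

```text
t 27.57 pos [0.4223 0.3279 0.0997] jaw yaw 94.97 tilt 0.01 q6 -1.19 F [-1.79 -1.56 -0.75] open 0.506
  turn units 36.01 q6 est shift 3.14 shift xyz units [ 0.   -0.    0.01]
  turn units 0.01 q6 est shift 0.00 shift xyz units [ 0.    0.   -0.01]
  turn units -35.99 q6 est shift -3.14 shift xyz units [ 0.   -0.    0.01]
```

The tin is resting on the cradle floor: the load on the wrist fell to 0.75 N at the expected height. Releasing and retracting.

Emit:
move_arm --commands '[0,0,0,0,0,0,0,0,0,0,0,0,0,0,0,0,-0.5,0,0,0,-1,0,0,0,-1,0,0,0,-1,0,0,0,-0.5,0,0,0,0,0,0,0,0,0,0,0]' --jaw 75

```text
time: 28.95
eef_pos: [0.4215, 0.3275, 0.198]
tcp_rot: [-0.521, 0.478, 0.521, 0.477]
contact_force: [0.7, 0.1, 0.3]
opening: 0.879
```

```bash
python3 - <<'E'
from wtin import *
im=ctrl.read_camera("wrist");cv2.imwrite("pics/w11.png",im[:,:,::-1])
tins("pics/w11.png",ctrl.get_state(),z=.124)
im=ctrl.read_camera("scene");cv2.imwrite("pics/s11.png",im[:,:,::-1])
im=ctrl.read_camera("top");cv2.imwrite("pics/t11.png",im[:,:,::-1])
plan((.4223,.3277),.0996,94.9)
E
```

```text
px [283. 226.] ctr [421.7 328.3] size [61.4 39.9] long 5.7
t 29.1 pos [0.4215 0.3275 0.1978] jaw yaw 94.97 tilt 0.13 q6 -1.19 F [ 0.36  0.43 -0.14] open 0.88
  turn units 36.01 q6 est shift 3.14 shift xyz units [ 3.93  0.02 -0.  ]
  turn units 0.01 q6 est shift 0.00 shift xyz units [ 3.93 -0.04  0.01]
  turn units -35.99 q6 est shift -3.14 shift xyz units [ 3.93  0.02 -0.  ]
```

View pics/w11.png

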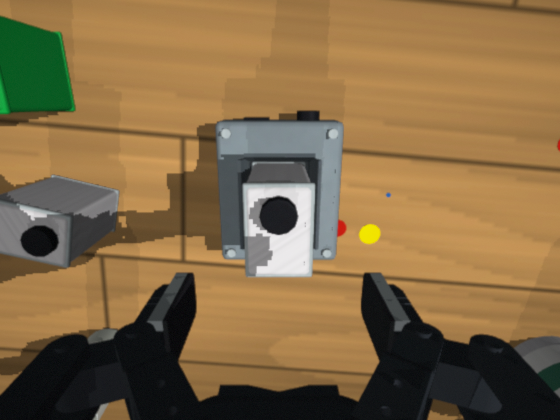

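View pics/s11.png

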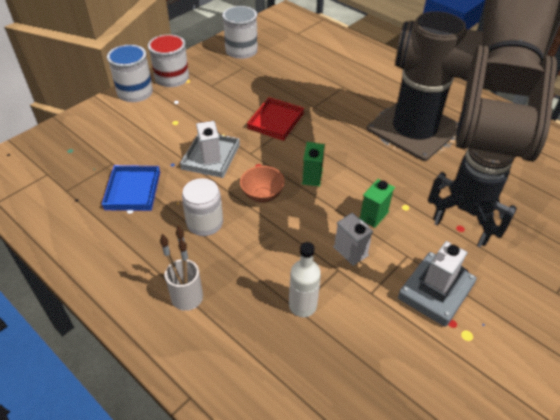

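View pics/t11.png

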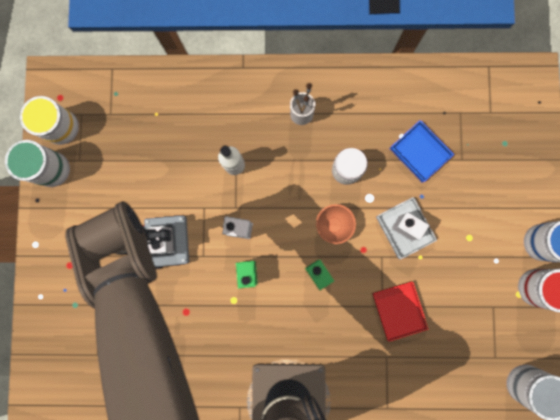

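The three pictures show the full tin square in the cradle, the light one upright in the tray, the half-full one at its start, and the bystanders unmoved. One numeric check of seat height in the scene view before handing in.

```bash
python3 - <<'E'
from h import *
im=cv2.imread("pics/s11.png")
out=[]
for n,(x,y,a,z0),r in [("C",(.4217,.3282,5.1,.039),(405,225,485,305)),("B",(.4593,-.3136,57.4,.003),(175,110,245,180))]:
    a=np.radians(a);u=np.array([np.cos(a),np.sin(a)]);v=np.array([-u[1],u[0]])
    c=np.array([[*(np.array([x,y])+s*.032*u+t*.022*v),z0+h] for h in(.085,0) for s,t in ((1,1),(1,-1),(-1,-1),(-1,1))])
    p=proj("scene",c);x0,y0,x1,y1=r
    z=cv2.resize(im[y0:y1,x0:x1],(400,400),interpolation=cv2.INTER_CUBIC);q=((p-[x0,y0]+.5)*400/(x1-x0)).astype(int)
    for k in(q[:4],): cv2.polylines(z,[k],True,(0,0,255),1)
    out.append(z)
cv2.imwrite("pics/chk.png",cv2.hconcat(out))
s=ctrl.get_state();print(s["contact_force"],s["time"])
E
```

```text
[ 0.35507371  0.43117588 -0.1383933 ] 29.1
```

View pics/chk.png

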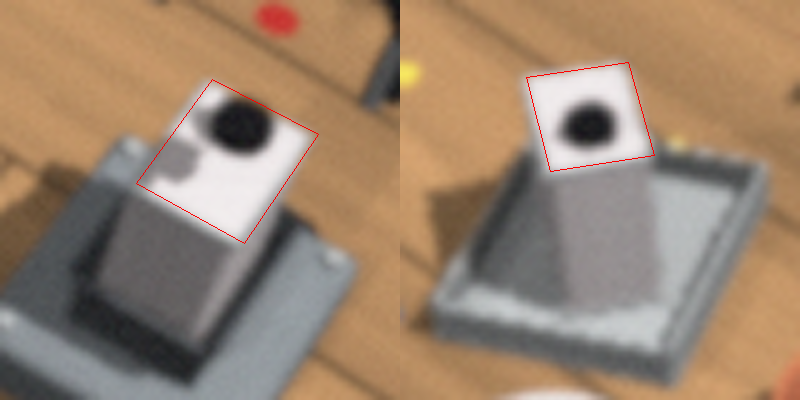

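The predicted top faces match the picture for both placed tins, so they are seated at the right heights.

```bash
python3 -c "
from plant import ctrl
print(ctrl.sign_off())"
```

```text
the job is handed in; nothing more can be done
None
```

The job is handed in, at about 29 s of the 72 s allowed. All three tins were lifted and weighed at the wrist, and each ended where the task asks. Sign-off gave no verdict.

| Tin (start position in the top view) | Measured weight | Reading | Where it is now |
|---|---|---|---|
| Middle of the near pair, (287,232) | about 0.95 N | almost empty | standing in the grey returns tray |
| Left, (236,228) | about 3.05 N | half full | put back at about (454, 135) mm; top-face centre within about 1 mm of where it was first measured |
| Far, (296,173) | about 5.5 N | full | in the shaker cradle |

- **Full tin:** the wrist camera put its centre within about 1 mm of the measured cradle centre and its angle about 1° off square. The load came off the wrist at the expected height, so it is on the cradle floor.
- **Heights:** in the scene picture, the top faces of the cradle and tray tins matched outlines predicted for a fully seated tin.
- **Bystanders and arm:** the can, bowl, bottle and brush jar look unmoved in the pictures; I did not re-measure them. The gripper was open and clear of everything.
- **Small disagreements:** my estimates of how far the full tin sat off centre in the gripper, along its length, ranged from about −1 to +3 mm. I used +1 mm, and it went in without touching the walls. Individual weight readings were noisy, by up to about 1 N, but the three levels were clearly apart.

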